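Answer three broken-ring eye-test cards on the reply pad

TASK

Make a trial run of the eye test: take the first three ring cards in the tray, counted from the end with the upright pin, and in that order press, for each, the key on the side of the reply pad to which that ring's gap points as the card lies there. Press each key gently straight down with the fingertips until it is well in and stays down, one after the other, and leave the fourth card's key out. Only touch the keys: do not lift or shove the pad, and leave the cards and everything else on the desk where they are.

Things in the scene. Friction and masses are not known exactly. Their poses are not given: they have to be found in the camera images.
- pad: loose cream reply pad, 150 x 150 mm, 0.9 kg on rubber feet, its upper face 30 mm above the table; four alike black round keys stand on it in a cross, each 45 mm from its middle. Origin at the centre of its underside; its x axis points roughly away from the robot (turned up to about 0.25 rad), y to the robot's left, z up
- key_far_top (a point): centre of the top face of the key on the pad's +x side (the side away from the robot); key 30 mm across, standing 22 mm above the pad's face (52 mm above the table) when out; goes down with the key
- key_far (a joint): how far that key is pressed in, straight down: 0 = out (all keys start so), 0.012 m = on its stop. About 3 N slides it, it has no spring and stays where it is left; it counts as pressed from 0.006 m and as still out below 0.003 m. The key's top is cushioned: it gives about 1 mm under those 3 N and 6 mm under 15 N (2.5 N per mm), so against the stop the force rises over a few mm; stay below 20 N
- key_left_top (a point): centre of the top face of the key on the pad's +y side (the side to the robot's left); key 30 mm across, standing 22 mm above the pad's face (52 mm above the table) when out; goes down with the key
- key_left (a joint): how far that key is pressed in, straight down: 0 = out (all keys start so), 0.012 m = on its stop. About 3 N slides it, it has no spring and stays where it is left; it counts as pressed from 0.006 m and as still out below 0.003 m. The key's top is cushioned: it gives about 1 mm under those 3 N and 6 mm under 15 N (2.5 N per mm), so against the stop the force rises over a few mm; stay below 20 N
- key_near_top (a point): centre of the top face of the key on the pad's -x side (the side towards the robot); key 30 mm across, standing 22 mm above the pad's face (52 mm above the table) when out; goes down with the key
- key_near (a joint): how far that key is pressed in, straight down: 0 = out (all keys start so), 0.012 m = on its stop. About 3 N slides it, it has no spring and stays where it is left; it counts as pressed from 0.006 m and as still out below 0.003 m. The key's top is cushioned: it gives about 1 mm under those 3 N and 6 mm under 15 N (2.5 N per mm), so against the stop the force rises over a few mm; stay below 20 N
- key_right_top (a point): centre of the top face of the key on the pad's -y side (the side to the robot's right); key 30 mm across, standing 22 mm above the pad's face (52 mm above the table) when out; goes down with the key
- key_right (a joint): how far that key is pressed in, straight down: 0 = out (all keys start so), 0.012 m = on its stop. About 3 N slides it, it has no spring and stays where it is left; it counts as pressed from 0.006 m and as still out below 0.003 m. The key's top is cushioned: it gives about 1 mm under those 3 N and 6 mm under 15 N (2.5 N per mm), so against the stop the force rises over a few mm; stay below 20 N
- card_far: loose white square ring card, 72 x 72 x 8 mm, lying in one pocket of the tray, with a black broken ring 62 mm across whose one gap (about 19 mm) lies on the card's own +x side, away from the robot. Origin at the centre of its underside
- card_left: loose white square ring card, 72 x 72 x 8 mm, lying in one pocket of the tray, with a black broken ring 62 mm across whose one gap (about 19 mm) lies on the card's own +y side, to the robot's left. Origin at the centre of its underside
- card_near: loose white square ring card, 72 x 72 x 8 mm, lying in one pocket of the tray, with a black broken ring 62 mm across whose one gap (about 19 mm) lies on the card's own -x side, towards the robot. Origin at the centre of its underside
- card_right: loose white square ring card, 72 x 72 x 8 mm, lying in one pocket of the tray, with a black broken ring 62 mm across whose one gap (about 19 mm) lies on the card's own -y side, to the robot's right. Origin at the centre of its underside
- tray: fixed wooden card tray, 88 x 400 x 12 mm, beyond the pad, its long side roughly along y, with four pockets in a row at 80 mm pitch, one card in each. Origin at the centre of its underside
- pin: upright steel pin, 20 mm thick and 60 mm tall, fixed at one end of the tray (either end), 64 mm from the middle of the first pocket; the other end has only a flat dark wooden plug. Origin at its foot
- trial_lens: bystander: round trial lens in a steel rim, 41 mm across, 5 mm thick, with a small tab; lies beside the reply pad; origin at the centre of its underside
- contact_case: bystander: white two-pot contact-lens case, 65 x 29 x 15 mm, beside the reply pad; origin at the centre of its underside
- phone: bystander: flat dark slab phone, 148 x 72 x 9 mm; origin at the centre of its underside
- cleaner: bystander: upright lens-cleaner bottle, 44 mm across, 105 mm tall; origin at the centre of its underside
- moss_jar: bystander: small glass jar with green moss and a cork, 56 mm across, 85 mm tall; origin at the centre of its underside
- penlight: bystander: penlight 125 mm long, 13 mm thick, lying down; origin under its middle
- occluder: bystander: black eye-cover paddle lying flat, 160 mm long, 6 mm thick; origin on its underside near the middle
Things that resemble listed ones, but are neither listed nor needed, are in the scene too. Leave any blue or red look-alike of the card_right alone.

How it is judged:
On the way, in this order (a step that is already met when the one before it is completed fails the run):
1. the key that answers card 1, counted from the pin, is pressed in (6 mm or more of its 12 mm) (((horizontal distance between card_far and pin below 0.104 m and value of joint key_far above 0.006 m) or (horizontal distance between card_left and pin below 0.104 m and value of joint key_left above 0.006 m) or (horizontal distance between card_near and pin below 0.104 m and value of joint key_near above 0.006 m) or (horizontal distance between card_right and pin below 0.104 m and value of joint key_right above 0.006 m))), for 0.2 s.
2. the key that answers card 2, counted from the pin, is pressed in (6 mm or more of its 12 mm) (((horizontal distance between card_far and pin between 0.104 and 0.184 m and value of joint key_far above 0.006 m) or (horizontal distance between card_left and pin between 0.104 and 0.184 m and value of joint key_left above 0.006 m) or (horizontal distance between card_near and pin between 0.104 and 0.184 m and value of joint key_near above 0.006 m) or (horizontal distance between card_right and pin between 0.104 and 0.184 m and value of joint key_right above 0.006 m))), for 0.2 s.
3. the key that answers card 3, counted from the pin, is pressed in (6 mm or more of its 12 mm) (((horizontal distance between card_far and pin between 0.184 and 0.264 m and value of joint key_far above 0.006 m) or (horizontal distance between card_left and pin between 0.184 and 0.264 m and value of joint key_left above 0.006 m) or (horizontal distance between card_near and pin between 0.184 and 0.264 m and value of joint key_near above 0.006 m) or (horizontal distance between card_right and pin between 0.184 and 0.264 m and value of joint key_right above 0.006 m))), for 0.2 s.
At the end, for the whole second after the job is handed in: The keys answering the first three cards from the pin are each in by 6 mm or more (of 12 mm), the fourth card's key is in by less than 3 mm; the pad stands flat and at rest within 25 mm of where it started, and every card within 12 mm of where it started (((horizontal distance between card_far and pin above 0.264 m and value of joint key_far below 0.003 m and value of joint each of key_left, key_near, key_right above 0.006 m) or (horizontal distance between card_left and pin above 0.264 m and value of joint key_left below 0.003 m and value of joint each of key_far, key_near, key_right above 0.006 m) or (horizontal distance between card_near and pin above 0.264 m and value of joint key_near below 0.003 m and value of joint each of key_far, key_left, key_right above 0.006 m) or (horizontal distance between card_right and pin above 0.264 m and value of joint key_right below 0.003 m and value of joint each of key_far, key_left, key_near above 0.006 m)) and height (world z) of pad below 0.005 m and angle between pad's own z axis and vertical below 0.05 rad and distance of pad from where it was at the start of the episode below 0.025 m and linear speed of pad below 0.01 m/s and distance of each of card_far, card_left, card_near, card_right from where it was at the start of the episode below 0.012 m); the robot touches nothing.
It fails at once if a key is pressed (3 mm or more) before the key of the card ahead of it in the row is in ((horizontal distance between card_left and pin below 0.104 m and value of joint key_left below 0.006 m and horizontal distance between card_far and pin between 0.104 and 0.184 m and value of joint key_far above 0.003 m) or (horizontal distance between card_near and pin below 0.104 m and value of joint key_near below 0.006 m and horizontal distance between card_far and pin between 0.104 and 0.184 m and value of joint key_far above 0.003 m) or (horizontal distance between card_right and pin below 0.104 m and value of joint key_right below 0.006 m and horizontal distance between card_far and pin between 0.104 and 0.184 m and value of joint key_far above 0.003 m) or (horizontal distance between card_far and pin below 0.104 m and value of joint key_far below 0.006 m and horizontal distance between card_left and pin between 0.104 and 0.184 m and value of joint key_left above 0.003 m) or (horizontal distance between card_near and pin below 0.104 m and value of joint key_near below 0.006 m and horizontal distance between card_left and pin between 0.104 and 0.184 m and value of joint key_left above 0.003 m) or (horizontal distance between card_right and pin below 0.104 m and value of joint key_right below 0.006 m and horizontal distance between card_left and pin between 0.104 and 0.184 m and value of joint key_left above 0.003 m) or (horizontal distance between card_far and pin below 0.104 m and value of joint key_far below 0.006 m and horizontal distance between card_near and pin between 0.104 and 0.184 m and value of joint key_near above 0.003 m) or (horizontal distance between card_left and pin below 0.104 m and value of joint key_left below 0.006 m and horizontal distance between card_near and pin between 0.104 and 0.184 m and value of joint key_near above 0.003 m) or (horizontal distance between card_right and pin below 0.104 m and value of joint key_right below 0.006 m and horizontal distance between card_near and pin between 0.104 and 0.184 m and value of joint key_near above 0.003 m) or (horizontal distance between card_far and pin below 0.104 m and value of joint key_far below 0.006 m and horizontal distance between card_right and pin between 0.104 and 0.184 m and value of joint key_right above 0.003 m) or (horizontal distance between card_left and pin below 0.104 m and value of joint key_left below 0.006 m and horizontal distance between card_right and pin between 0.104 and 0.184 m and value of joint key_right above 0.003 m) or (horizontal distance between card_near and pin below 0.104 m and value of joint key_near below 0.006 m and horizontal distance between card_right and pin between 0.104 and 0.184 m and value of joint key_right above 0.003 m) or (horizontal distance between card_left and pin between 0.104 and 0.184 m and value of joint key_left below 0.006 m and horizontal distance between card_far and pin between 0.184 and 0.264 m and value of joint key_far above 0.003 m) or (horizontal distance between card_near and pin between 0.104 and 0.184 m and value of joint key_near below 0.006 m and horizontal distance between card_far and pin between 0.184 and 0.264 m and value of joint key_far above 0.003 m) or (horizontal distance between card_right and pin between 0.104 and 0.184 m and value of joint key_right below 0.006 m and horizontal distance between card_far and pin between 0.184 and 0.264 m and value of joint key_far above 0.003 m) or (horizontal distance between card_far and pin between 0.104 and 0.184 m and value of joint key_far below 0.006 m and horizontal distance between card_left and pin between 0.184 and 0.264 m and value of joint key_left above 0.003 m) or (horizontal distance between card_near and pin between 0.104 and 0.184 m and value of joint key_near below 0.006 m and horizontal distance between card_left and pin between 0.184 and 0.264 m and value of joint key_left above 0.003 m) or (horizontal distance between card_right and pin between 0.104 and 0.184 m and value of joint key_right below 0.006 m and horizontal distance between card_left and pin between 0.184 and 0.264 m and value of joint key_left above 0.003 m) or (horizontal distance between card_far and pin between 0.104 and 0.184 m and value of joint key_far below 0.006 m and horizontal distance between card_near and pin between 0.184 and 0.264 m and value of joint key_near above 0.003 m) or (horizontal distance between card_left and pin between 0.104 and 0.184 m and value of joint key_left below 0.006 m and horizontal distance between card_near and pin between 0.184 and 0.264 m and value of joint key_near above 0.003 m) or (horizontal distance between card_right and pin between 0.104 and 0.184 m and value of joint key_right below 0.006 m and horizontal distance between card_near and pin between 0.184 and 0.264 m and value of joint key_near above 0.003 m) or (horizontal distance between card_far and pin between 0.104 and 0.184 m and value of joint key_far below 0.006 m and horizontal distance between card_right and pin between 0.184 and 0.264 m and value of joint key_right above 0.003 m) or (horizontal distance between card_left and pin between 0.104 and 0.184 m and value of joint key_left below 0.006 m and horizontal distance between card_right and pin between 0.184 and 0.264 m and value of joint key_right above 0.003 m) or (horizontal distance between card_near and pin between 0.104 and 0.184 m and value of joint key_near below 0.006 m and horizontal distance between card_right and pin between 0.184 and 0.264 m and value of joint key_right above 0.003 m)).
It fails at once if the key of the fourth card, farthest from the pin, is pressed (3 mm or more) ((horizontal distance between card_far and pin above 0.264 m and value of joint key_far above 0.003 m) or (horizontal distance between card_left and pin above 0.264 m and value of joint key_left above 0.003 m) or (horizontal distance between card_near and pin above 0.264 m and value of joint key_near above 0.003 m) or (horizontal distance between card_right and pin above 0.264 m and value of joint key_right above 0.003 m)).
It fails at once if the pad or a key is pressed roughly, with more than 20 N (contact force between pad and the fingers above 20 N or contact force between pad and the arm above 20 N).
It fails at once if the pad is lifted, tipped or shoved more than 25 mm (height (world z) of pad above 0.008 m or angle between pad's own z axis and vertical above 0.1 rad or distance of pad from where it was at the start of the episode above 0.025 m).
It fails at once if a ring card is lifted or moved more than 12 mm, or a bystander more than 20 mm (distance of any of card_far, card_left, card_near, card_right from where it was at the start of the episode above 0.012 m or distance of any of trial_lens, contact_case, phone, cleaner, moss_jar, penlight, occluder from where it was at the start of the episode above 0.02 m).
It also fails if it takes over 45 s, if anything falls off the work surface, if the arm or the gripper's body presses on something with over 40 N, if the wrist force passes 120 N, or if a joint passes its speed limit or range.

ROBOT

A 7-joint arm with a two-finger parallel gripper is mounted at the origin on the work surface. World frame = base frame: x ahead of the robot, y to its left, z up, the work surface at z = 0. Lengths are in m, angles in rad, forces in N, time in s.
With the tool pointing down it reaches from about 0.425 to 0.975 m from the base axis. Payload 16.7 kg.
Tool frame: the origin (TCP) lies midway between the tips of the shut fingers; the grasp point (between the pads) lies 19 mm behind it; x points along the fingers, y is the direction in which the jaws open and shut, and the axes are right-handed (so a half turn about x gives the same grasp; the last joint's range is limited). The gripper opens to 85 mm and grips with 20 to 120 N. Pads are 22 mm wide; open, the fingers measure 114 mm over their backs; the gripper's body (76 mm by 85 mm) begins 54 mm behind the grasp point. The pads swing forward as they close: fully open they stand 13 mm farther back than shut.
Start: joints at [1.032, 0.426, 0.074, 1.606, -0.034, 1.111, -0.067], TCP at [0.256, -0.625, 0.231] pointing down, gripper open.
Joint ranges: [-2.85, 2.85], [-0.5, 2.14], [-1.23, 1.37], [0.21, 2.46], [-1.02, 4.16], [0.16, 2.05], [-2.73, 2.73]. Speed limits (rad/s): [1.89, 1.89, 2.39, 2.39, 3.01, 3.01, 3.01].

INTERFACE

Orientations are given as a 3x3 rotation matrix whose columns are the frame's x, y, z axes.
In Python, from rig import sensors, optics, ticket gives the robot as it stands.
- The arm moves only by the tool servo_tool, never from a script. Its argument "moves" is a list of rows, each a list of 4 numbers: the shift along the world's x, y, z in units of 0.5 m (1.0 is 0.5 m), then the turn about the world's z in units of pi/2 rad (1.0 is pi/2 rad). A call has exactly 10 rows; each row is the pose to reach, as a shift and turn from the pose commanded when the call began; what a row does not reach only later rows make up. A row lasts 1/10 s, in which the tool goes at most 50 mm and 8.59 degrees, less where a joint would pass 70% of its speed; a pose out of reach is approached as far as the arm can. A call with a number of a shift or a turn outside -1 to 1 is refused whole. A call with a gripper value outside its range is refused whole. "hand" is the gripper command: -1 is shut, 1 is fully open, values between are in proportion, set as the call begins (left out, the last holds). The fingers move at their own pace and stop on an object; "grip_force" is the grip in N (left out, the last holds). Time passes only in rows, so rows that repeat a pose let the fingers close, or fill a call up. It gives the time, the measured TCP pose, the force and the opening at its end, in the units of the state.
- sensors.state(): the state, without advancing time (a new reading comes with each control period).
- optics.get_image(name): name is "scene" or "top" or "wrist"; returns (picture, depth): 420x560x3 uint8, blue, green, red; 420x560 float32, m along the optical axis (not along the pixel's ray), 0 where there is no reading.
- optics.calibration(name): a dict with "camera_matrix" (3x3 intrinsics, pixels), "k1" (the pictures are not rectified: a ray, as slopes to the right and down, at radius r is drawn at 1 + k1 r^2 times it, then the intrinsics apply), "R" (3x3) and "t" (3): a world point X has camera coordinates R X + t. Camera axes: x right, y down, z forward; pixel columns grow to the right and rows downward; lengths in m; the calibration is good to about 2 mm. A picture is of the moment at which its call begins: read the wrist's pose just before it. calibration takes no time and is no camera call; for the wrist camera it gives the pose at the moment of the call.
- ticket.finish_job(): hands the job in, once; it reports no verdict.
The state is a dict: "time": time; "joints": joint angles; "qvel": joint speeds; "effort": joint torques, N m; "position": TCP position; "ee_rot": TCP orientation; "contact_force": force on the tool from outside, world axes, zero at the start; "ft_torque": the same for the moment, N m; "opening": finger opening in m.
Only numpy, scipy, OpenCV 4.12 (cv2) and the standard library are available. Lean on these libraries where they do the work, as an engineer would, in place of code of your own. Each camera call takes 0.05 s, during which the arm holds its last target.

## Working session

There is one attempt and no reset: what is moved stays moved. The work goes in short steps, Python scripts to look and compute and a tool call to move; the robot and the scene stay as the last step left them, time stands still between calls to the robot, and variables do not carry over. Pictures are saved under pics/ and viewed, and the job is handed in when it is done.

Besides the shell and the picture viewer there is one more tool, called after "Request:" by a JSON object that holds its "method" and its "body", one argument or row to a line. servo_tool: Moves the arm, as the interface text tells. Its arguments: {"type":"object","properties":{"moves":{"type":"array","items":{"type":"array","items":{"type":"number"}}},"hand":{"type":"number"},"grip_force":{"type":"number"}},"required":["moves"]}

```bash
mkdir -p pics && ls && python3 - <<'E'
from rig import sensors, optics, ticket
import cv2,numpy as np
s=sensors.state()
for k in("time","position","ee_rot","contact_force","opening"):print(k,s[k])
for n in("scene","top"):
    im,d=optics.get_image(n); cv2.imwrite(f"pics/{n}0.png",im); np.save(f"pics/{n}0.npy",d)
    print(n,optics.calibration(n))
E
```

```text
pics
time 0.0
position [ 0.2557132  -0.62423827  0.23059088]
ee_rot [[-5.38658325e-04  3.79002016e-01 -9.25395689e-01]
 [ 1.19337631e-03 -9.25394921e-01 -3.79002396e-01]
 [-9.99999143e-01 -1.30849809e-03  4.61796488e-05]]
contact_force [ 0.18857212 -0.23897186 -0.29516633]
opening 0.08550330163582275
scene {'camera_matrix': array([[506.98745788,   0.        , 276.69490856],
       [  0.        , 506.98745788, 204.99046028],
       [  0.        ,   0.        ,   1.        ]]), 'k1': 0.047557704783229404, 'R': array([[ 0.78120997,  0.62419581,  0.00951747],
       [ 0.44373273, -0.54449925, -0.71177372],
       [-0.43910392,  0.56026794, -0.70234435]]), 't': array([-0.44990376, -0.21311355,  1.43928827])}
top {'camera_matrix': array([[450.55980059,   0.        , 280.35102031],
       [  0.        , 450.55980059, 213.43747241],
       [  0.        ,   0.        ,   1.        ]]), 'k1': -0.10728258856021458, 'R': array([[-0.01724441, -0.99984082,  0.00457787],
       [-0.98349138,  0.01613721, -0.18023399],
       [ 0.18013143, -0.00761032, -0.98361311]]), 't': array([2.02958749e-04, 5.67242131e-01, 1.21172298e+00])}
```

View pics/scene0.png

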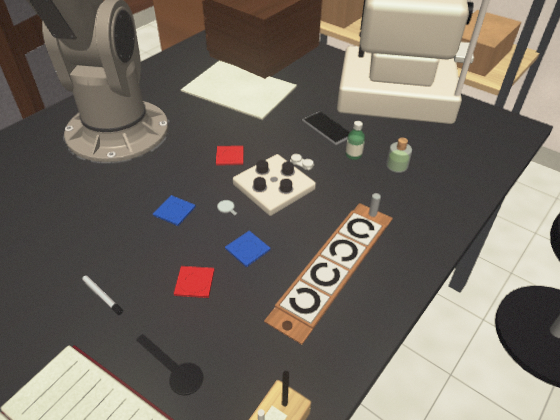

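View pics/top0.png

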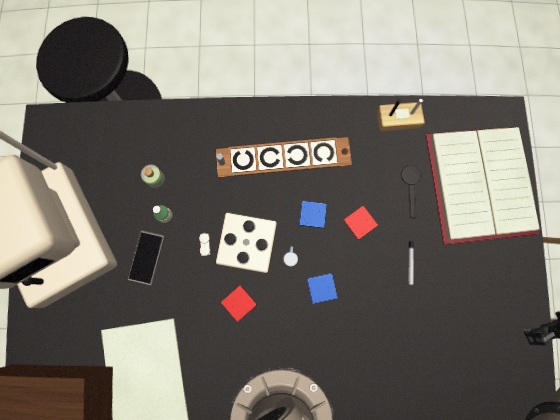

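The pin is at the left end of the tray in the top view (~(220,158)) and the dark plug is at (345,151). The pad is at ~(246,243). Next I'll take enlarged crops.

```bash
python3 - <<'E'
import cv2
t=cv2.imread("pics/top0.png")
cv2.imwrite("pics/c1.png",cv2.resize(t[130:185,208:358],None,fx=5,fy=5,interpolation=cv2.INTER_CUBIC))
cv2.imwrite("pics/c2.png",cv2.resize(t[205:280,190:305],None,fx=6,fy=6,interpolation=cv2.INTER_CUBIC))
s=cv2.imread("pics/scene0.png")
cv2.imwrite("pics/c3.png",cv2.resize(s[185:340,260:400],None,fx=3.8,fy=3.8,interpolation=cv2.INTER_CUBIC))
E
```

```text
(no output)
```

View pics/c1.png

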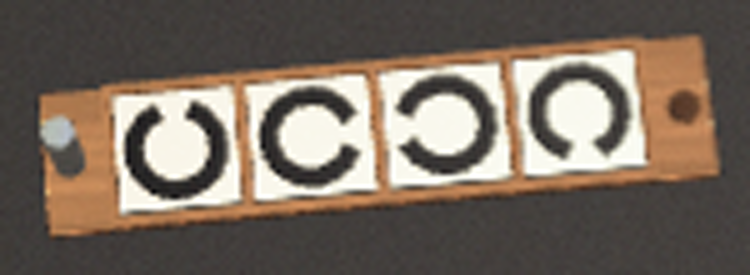

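View pics/c2.png

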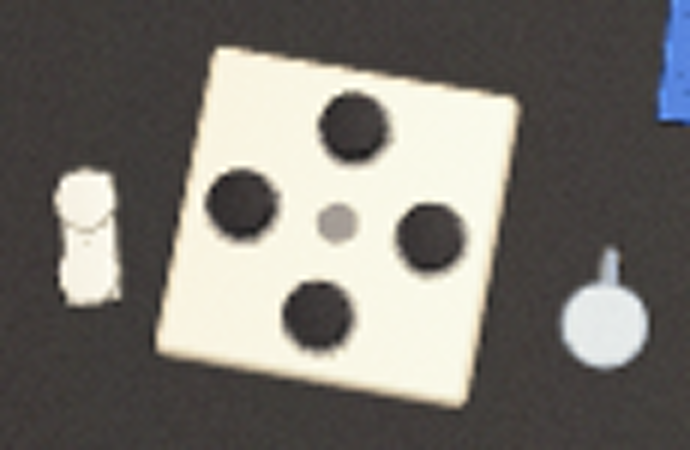

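View pics/c3.png

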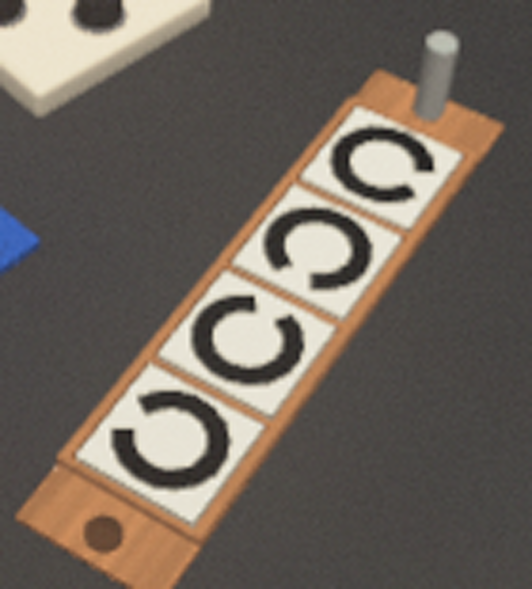

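Look-alikes: blue squares at (313,214) and (322,289) and red squares at (361,223) and (239,303) in the top image. They are not in the tray and don't matter here. From the pin, the gaps point far, right, left, and near for card 4. So I press the keys far, right, left and leave near out. Next I locate the keys, which are in the crop at about (354,127), (430,238), (241,205) and (318,316).

```bash
cat > h.py <<'E'
import cv2,numpy as np
from rig import optics
def ray(c,u,v,z):
    K=c["camera_matrix"]; D=np.array([c["k1"],0,0,0,0.])
    p=cv2.undistortPoints(np.array([[[u,v]]],float),K,D)[0,0]
    d=c["R"].T@np.array([p[0],p[1],1]); o=-c["R"].T@c["t"]
    return o+d*(z-o[2])/d[2]
def proj(c,X):
    return cv2.projectPoints(np.array([X],float),cv2.Rodrigues(c["R"])[0],c["t"],c["camera_matrix"],np.array([c["k1"],0,0,0,0.]))[0][0,0]
E
python3 - <<'E'
from h import *
c=optics.calibration("top"); 
P={}
for n,(u,v) in dict(far=(354,127),right=(430,238),left=(241,205),near=(318,316)).items():
    P[n]=ray(c,190+(u+.5)/6-.5,205+(v+.5)/6-.5,.052); print(n,P[n].round(4))
m=sum(P.values())/4;print(m, P['far']-P['near'],P['left']-P['right'])
d=P['far']-P['near'];e=P['left']-P['right'];print(np.arctan2(d[1],d[0]),np.arctan2(-e[0],e[1]))
# corners of upper face
q=[ray(c,190+(u+.5)/6-.5,205+(v+.5)/6-.5,.03) for u,v in((218,47),(519,97),(463,405),(157,350))]
print(np.round(q,4),np.mean(q,0))
# scene check: red-threshold dark keys
s=optics.calibration("scene")
for n in P: print(n,proj(s,P[n]))
im=cv2.imread("pics/scene0.png")
cv2.imwrite("pics/c4.png",cv2.resize(im[145:220,220:330],None,fx=7,fy=7,interpolation=cv2.INTER_CUBIC))
for n in P: print(n,(proj(s,P[n])-[220,145]+.5)*7-.5)
E
```

```text
far [0.5336 0.0799 0.052 ]
right [0.4812 0.045  0.052 ]
left [0.4979 0.1324 0.052 ]
near [0.446  0.0969 0.052 ]
[0.4896854  0.08855983 0.052     ] [ 0.08763447 -0.01703725  0.        ] [0.01671512 0.08736638 0.        ]
-0.19201737752128925 -0.18903763682332456
[[0.5766 0.1459 0.03  ]
 [0.5502 0.003  0.03  ]
 [0.4054 0.0313 0.03  ]
 [0.4331 0.174  0.03  ]] [0.4913037  0.08856235 0.03      ]
far [283.9319361  181.23922349]
right [257.7884021 179.5149675]
left [285.65328522 164.17036709]
near [260.40436163 162.76968209]
far [450.52355268 256.67456445]
right [267.51881473 244.60477249]
left [462.57299657 137.1925696 ]
near [285.83053142 127.38777465]
```

View pics/c4.png

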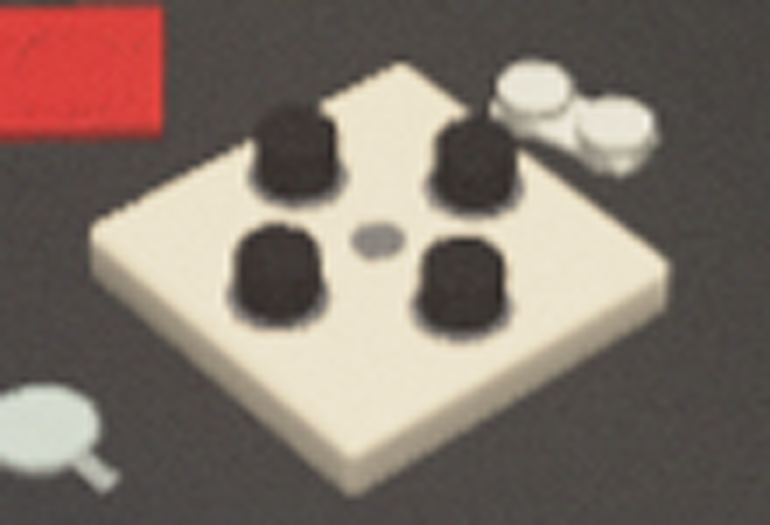

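Request:
{"method": "servo_tool", "body": {
  "moves": [
    [0.05, 0.05, 0, 0],
    [0.1, 0.12, 0, 0],
    [0.15, 0.2, 0, 0],
    [0.2, 0.28, 0, 0],
    [0.25, 0.36, 0, 0],
    [0.3, 0.44, 0, 0],
    [0.36, 0.52, 0, 0],
    [0.41, 0.6, 0, 0],
    [0.46, 0.68, 0, 0],
    [0.5, 0.75, 0, 0]
  ],
  "hand": -1,
  "grip_force": 20
}}

```text
time: 1.1
position: [0.5069, -0.2471, 0.2312]
ee_rot: [[-0.0, 0.38, -0.925], [0.0, -0.925, -0.38], [-1.0, -0.0, -0.0]]
contact_force: [0.3, -0.7, 0.7]
opening: 0.0002
```

Request:
{"method": "servo_tool", "body": {
  "moves": [
    [0.01, 0.08, 0, 0],
    [0.01, 0.16, 0, 0],
    [0.02, 0.24, 0, 0],
    [0.03, 0.32, 0, 0],
    [0.04, 0.4, 0, 0],
    [0.05, 0.48, 0, 0],
    [0.06, 0.56, 0, 0],
    [0.06, 0.63, 0, 0],
    [0.06, 0.656, 0, 0],
    [0.06, 0.656, 0, 0]
  ]
}}

```text
time: 2.1
position: [0.5355, 0.0804, 0.2311]
ee_rot: [[-0.001, 0.382, -0.924], [0.0, -0.924, -0.382], [-1.0, -0.001, 0.0]]
contact_force: [0.4, -1.4, 0.0]
opening: 0.0
```

```bash
python3 - <<'E'
from h import *
from rig import sensors
s=sensors.state(); print(s["time"],s["position"],s["joints"],s["contact_force"])
c=optics.calibration("wrist"); im,d=optics.get_image("wrist"); cv2.imwrite("pics/w1.png",im)
import pickle;pickle.dump(c,open("w1.pkl","wb")); np.save("w1.npy",d)
print(c)
for n,X in dict(far=(.535,.0805,.052),right=(.4825,.0448,.052),left=(.4995,.133,.052),near=(.447,.0975,.052),c=(.491,.089,.03)).items(): print(n,proj(c,X))
im,d=optics.get_image("scene"); cv2.imwrite("pics/s1.png",im)
E
```

```text
2.1 [0.53550498 0.08035211 0.23107012] [ 0.02321774  0.22943633 -0.33656329  1.88815938  0.08659116  1.03844863
 -1.52806173] [ 0.40247594 -1.38277124  0.04332283]
{'camera_matrix': array([[319.01787976,   0.        , 281.5106801 ],
       [  0.        , 319.01787976, 205.30884143],
       [  0.        ,   0.        ,   1.        ]]), 'k1': -0.008010927804815151, 'R': array([[ 3.81097014e-01, -9.24535036e-01,  1.81692608e-04],
       [-8.76329425e-01, -3.61163826e-01,  3.18759204e-01],
       [-2.94638432e-01, -1.21637403e-01, -9.47835712e-01]]), 't': array([-0.12976091,  0.456116  ,  0.54782913])}
far [281.23164732 181.01310661]
right [293.0627331  235.92577991]
left [222.18010831 192.87324949]
near [236.99922396 246.42015886]
c [259.6647209  208.16441346]
```

View pics/w1.png

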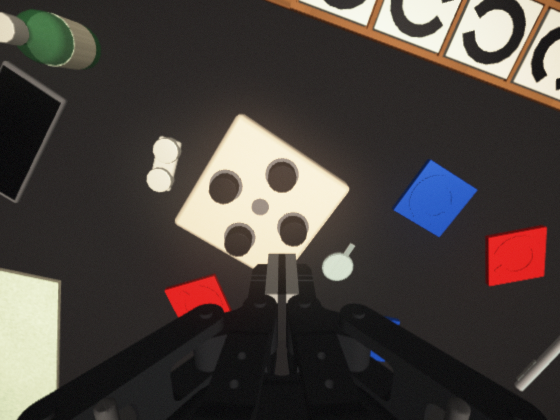

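View pics/s1.png

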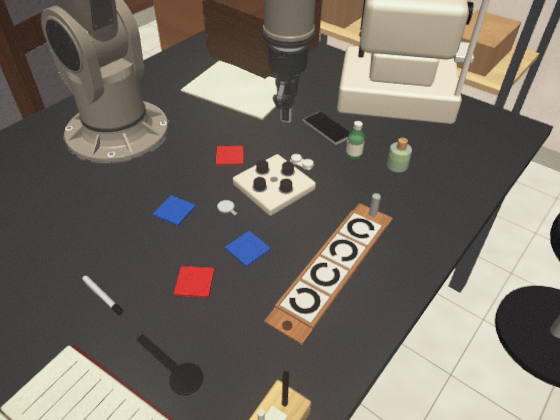

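```bash
python3 - <<'E'
from h import *
im=cv2.imread("pics/w1.png")
cv2.imwrite("pics/w1c.png",cv2.convertScaleAbs(cv2.resize(im[105:275,165:360],None,fx=4,fy=4,interpolation=cv2.INTER_CUBIC)[:600],alpha=1.5,beta=20))
E
```

```text
(no output)
```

View pics/w1c.png

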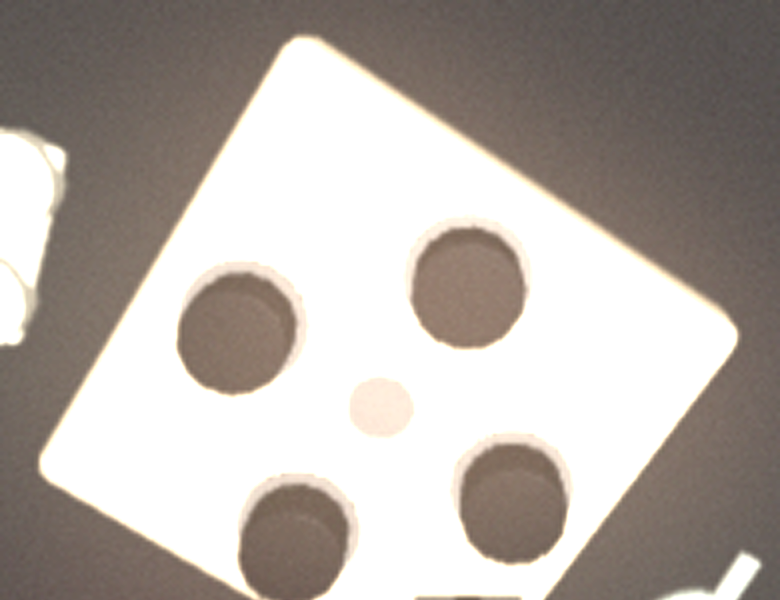

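```bash
python3 - <<'E'
from h import *
import pickle
c=pickle.load(open("w1.pkl","rb")); d=np.load("w1.npy")
f=lambda u,v:(165+(u+.5)/4-.5,105+(v+.5)/4-.5)
for n,(u,v,z) in dict(far=(468,292,.052),left=(234,339,.052),right=(512,508,.052),near=(294,546,.052),mid=(381,407,.03)).items():
    p=f(u,v); X=ray(c,*p,z)
    print(n,X.round(4),"depth-> z",d[int(round(p[1])),int(round(p[0]))],(c["R"]@X+c["t"])[2])
E
```

```text
far [0.5385 0.0815 0.052 ] depth-> z 0.329834 0.32996908387064916
left [0.5035 0.1333 0.052 ] depth-> z 0.33261603 0.3339761940371865
right [0.487  0.0473 0.052 ] depth-> z 0.34904233 0.3492923859711801
near [0.4536 0.0985 0.052 ] depth-> z 0.3537491 0.3529185217426877
mid [0.4931 0.0896 0.03  ] depth-> z 0.3617175 0.3632136657530984
```

Key centres averaged over the three views: far (0.536, 0.081), right (0.4835, 0.0455), left (0.5005, 0.1335). The gripper is shut above the far key; descending to just above it.

Request:
{"method": "servo_tool", "body": {
  "moves": [
    [0, 0, -0.04, 0],
    [0, 0, -0.1, 0],
    [0, 0, -0.16, 0],
    [0, 0, -0.22, 0],
    [0, 0, -0.27, 0],
    [0, 0, -0.3, 0],
    [0, 0, -0.32, 0],
    [0, 0, -0.33, 0],
    [0, 0, -0.33, 0],
    [0, 0, -0.33, 0]
  ]
}}

```text
time: 3.2
position: [0.5364, 0.0784, 0.0671]
ee_rot: [[0.001, 0.379, -0.925], [0.0, -0.925, -0.379], [-1.0, 0.0, -0.001]]
contact_force: [0.0, 0.3, -0.6]
opening: -0.0001
```

```bash
python3 - <<'E'
from h import *
from rig import sensors
im,d=optics.get_image("wrist"); cv2.imwrite("pics/w2.png",im)
s=sensors.state(); print(s["time"],s["position"],s["contact_force"])
E
```

```text
3.25 [0.53642572 0.07844215 0.0671778 ] [-0.10169737  0.12031219  0.02759588]
```

View pics/w2.png

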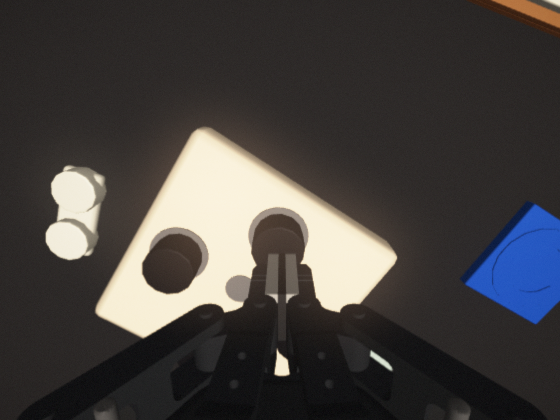

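The fingertips are right above the far key (~(279,245)). Pressing it slowly.

Request:
{"method": "servo_tool", "body": {
  "moves": [
    [0, 0.005, -0.006, 0],
    [0, 0.005, -0.012, 0],
    [0, 0.005, -0.018, 0],
    [0, 0.005, -0.024, 0],
    [0, 0.005, -0.028, 0],
    [0, 0.005, -0.032, 0],
    [0, 0.005, -0.036, 0],
    [0, 0.005, -0.04, 0],
    [0, 0.005, -0.044, 0],
    [0, 0.005, -0.044, 0]
  ]
}}

```text
time: 4.25
position: [0.5357, 0.0809, 0.0441]
ee_rot: [[-0.0, 0.379, -0.925], [0.0, -0.925, -0.379], [-1.0, -0.0, 0.0]]
contact_force: [-1.4, -0.4, 2.9]
opening: -0.0004
```

Request:
{"method": "servo_tool", "body": {
  "moves": [
    [0, 0, -0.002, 0],
    [0, 0, -0.004, 0],
    [0, 0, -0.006, 0],
    [0, 0, -0.008, 0],
    [0, 0, -0.008, 0],
    [0, 0, -0.008, 0],
    [0, 0, -0.008, 0],
    [0, 0, -0.008, 0],
    [0, 0, -0.008, 0],
    [0, 0, -0.008, 0]
  ]
}}

```text
time: 5.25
position: [0.5358, 0.0809, 0.0403]
ee_rot: [[0.0, 0.379, -0.925], [0.0, -0.925, -0.379], [-1.0, -0.0, -0.0]]
contact_force: [-1.1, -0.5, 2.9]
opening: -0.0002
```

Request:
{"method": "servo_tool", "body": {
  "moves": [
    [0, 0, 0.01, 0],
    [0, 0, 0.04, 0],
    [0, 0, 0.08, 0],
    [0, 0, 0.08, 0],
    [-0.03, -0.02, 0.08, 0],
    [-0.06, -0.04, 0.08, 0],
    [-0.09, -0.06, 0.08, 0],
    [-0.105, -0.071, 0.08, 0],
    [-0.105, -0.071, 0.08, 0],
    [-0.105, -0.071, 0.08, 0]
  ]
}}

```text
time: 6.25
position: [0.4842, 0.0458, 0.0807]
ee_rot: [[0.001, 0.379, -0.925], [0.0, -0.925, -0.379], [-1.0, 0.0, -0.001]]
contact_force: [0.6, 0.0, 0.5]
opening: -0.0003
```

```bash
python3 - <<'E'
from h import *
from rig import sensors
im,d=optics.get_image("wrist"); cv2.imwrite("pics/w3.png",im)
s=sensors.state(); print(s["time"],s["position"],s["contact_force"])
E
```

```text
6.3 [0.48422826 0.04594393 0.08059044] [ 0.35144442  0.61509871 -0.14490072]
```

View pics/w3.png

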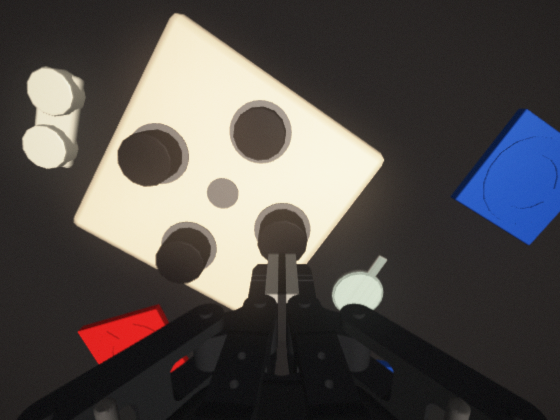

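The far key (261,132) is visibly sunk, and the other three still stand out. The fingertips are over the right key (283,240), so I press it.

Request:
{"method": "servo_tool", "body": {
  "moves": [
    [0, 0, -0.015, 0],
    [0, 0, -0.03, 0],
    [0, 0, -0.042, 0],
    [0, 0, -0.05, 0],
    [0, 0, -0.055, 0],
    [0, 0, -0.06, 0],
    [0, 0, -0.065, 0],
    [0, 0, -0.069, 0],
    [0, 0, -0.073, 0],
    [0, 0, -0.073, 0]
  ]
}}

```text
time: 7.3
position: [0.4833, 0.0454, 0.0437]
ee_rot: [[-0.0, 0.379, -0.925], [0.0, -0.925, -0.379], [-1.0, -0.0, -0.0]]
contact_force: [-2.2, 0.7, 2.2]
opening: 0.0001
```

Request:
{"method": "servo_tool", "body": {
  "moves": [
    [0, 0, -0.002, 0],
    [0, 0, -0.004, 0],
    [0, 0, -0.006, 0],
    [0, 0, -0.008, 0],
    [0, 0, -0.008, 0],
    [0, 0, -0.008, 0],
    [0, 0, -0.008, 0],
    [0, 0, -0.008, 0],
    [0, 0, -0.008, 0],
    [0, 0, -0.008, 0]
  ]
}}

```text
time: 8.3
position: [0.4834, 0.0454, 0.0398]
ee_rot: [[0.0, 0.379, -0.925], [0.0, -0.925, -0.379], [-1.0, -0.0, -0.0]]
contact_force: [-0.4, 0.3, 2.7]
opening: -0.0001
```

Request:
{"method": "servo_tool", "body": {
  "moves": [
    [0, 0, 0.01, 0],
    [0, 0, 0.04, 0],
    [0, 0, 0.08, 0],
    [0, 0, 0.08, 0],
    [0.01, 0.05, 0.08, 0],
    [0.02, 0.1, 0.08, 0],
    [0.03, 0.15, 0.08, 0],
    [0.034, 0.176, 0.08, 0],
    [0.034, 0.176, 0.08, 0],
    [0.034, 0.176, 0.08, 0]
  ]
}}

```text
time: 9.3
position: [0.5, 0.1326, 0.0795]
ee_rot: [[-0.001, 0.379, -0.925], [-0.001, -0.925, -0.379], [-1.0, 0.0, 0.001]]
contact_force: [-1.2, -0.7, -1.3]
opening: -0.0002
```

```bash
python3 - <<'E'
from h import *
from rig import sensors
im,d=optics.get_image("wrist"); cv2.imwrite("pics/w4.png",im)
s=sensors.state(); print(s["time"],s["position"],s["contact_force"])
E
```

```text
9.35 [0.50003889 0.13216771 0.0795414 ] [ 0.49360734 -0.64038299 -0.1546701 ]
```

View pics/w4.png

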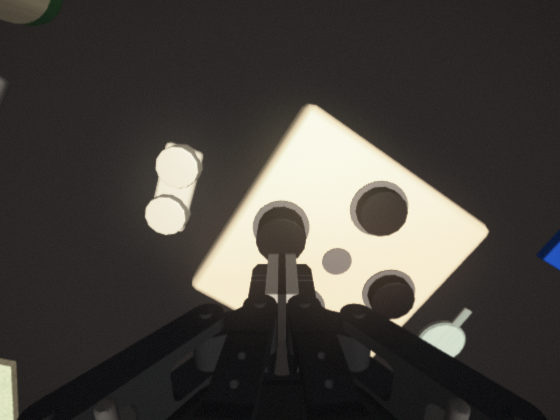

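The right key (391,296) and far key (381,211) are both sunk, and the fingertips are over the left key (281,238). Pressing it.

Request:
{"method": "servo_tool", "body": {
  "moves": [
    [0, 0, -0.015, 0],
    [0, 0, -0.03, 0],
    [0, 0, -0.042, 0],
    [0, 0, -0.05, 0],
    [0, 0, -0.055, 0],
    [0, 0, -0.06, 0],
    [0, 0, -0.065, 0],
    [0, 0, -0.069, 0],
    [0, 0, -0.072, 0],
    [0, 0, -0.072, 0]
  ]
}}

```text
time: 10.35
position: [0.5003, 0.1334, 0.0437]
ee_rot: [[-0.0, 0.379, -0.925], [0.0, -0.925, -0.379], [-1.0, -0.0, 0.0]]
contact_force: [-1.8, -0.9, 3.0]
opening: 0.0001
```

Request:
{"method": "servo_tool", "body": {
  "moves": [
    [0, 0, -0.002, 0],
    [0, 0, -0.004, 0],
    [0, 0, -0.006, 0],
    [0, 0, -0.008, 0],
    [0, 0, -0.008, 0],
    [0, 0, -0.008, 0],
    [0, 0, -0.008, 0],
    [0, 0, -0.008, 0],
    [0, 0, -0.008, 0],
    [0, 0, -0.008, 0]
  ]
}}

```text
time: 11.35
position: [0.5004, 0.1334, 0.0398]
ee_rot: [[0.0, 0.379, -0.925], [0.0, -0.925, -0.379], [-1.0, -0.0, -0.0]]
contact_force: [-0.8, -0.3, 2.8]
opening: -0.0
```

Request:
{"method": "servo_tool", "body": {
  "moves": [
    [0, 0, 0.01, 0],
    [0, 0, 0.04, 0],
    [0, 0, 0.08, 0],
    [0, 0, 0.14, 0],
    [0, 0, 0.2, 0],
    [0, 0, 0.27, 0],
    [0, 0, 0.33, 0],
    [0, 0, 0.36, 0],
    [0, 0, 0.36, 0],
    [0, 0, 0.36, 0]
  ]
}}

```text
time: 12.35
position: [0.5002, 0.1333, 0.2198]
ee_rot: [[0.0, 0.379, -0.925], [0.0, -0.925, -0.379], [-1.0, 0.0, -0.0]]
contact_force: [0.1, -0.3, -0.3]
opening: 0.0
```

```bash
python3 - <<'E'
from h import *
from rig import sensors
s=sensors.state(); print(s["time"],s["position"],s["contact_force"])
c=optics.calibration("wrist");im,d=optics.get_image("wrist"); cv2.imwrite("pics/w5.png",im)
for n,(x,y) in dict(far=(.536,.081),left=(.5005,.1335),right=(.4835,.0455),near=(.448,.098)).items():
    u,v=proj(c,(x,y,.045)); 
    D=np.median(d[int(v)-3:int(v)+4,int(u)-3:int(u)+4])
    p=cv2.undistortPoints(np.array([[[u,v]]]),c["camera_matrix"],np.array([c["k1"],0,0,0,0.]))[0,0]
    X=c["R"].T@(np.array([p[0]*D,p[1]*D,D])-c["t"]); print(n,u,v,"top z",X.round(4))
im,d=optics.get_image("scene"); cv2.imwrite("pics/s5.png",im)
cv2.imwrite("pics/s5c.png",cv2.resize(im[130:340,200:410],None,fx=2.8,fy=2.8,interpolation=cv2.INTER_CUBIC))
E
```

```text
12.35 [0.50022035 0.1333184  0.21976827] [ 0.08993397 -0.27682557 -0.31412243]
far 342.6804264101906 168.91818882007385 top z [0.5356 0.0802 0.042 ]
left 281.3937699756713 181.41796213676602 top z [0.4995 0.1331 0.041 ]
right 351.2674404016443 225.76492018426555 top z [0.4823 0.044  0.0409]
near 293.37661194391796 236.89991225738916 top z [0.451  0.0996 0.0524]
```

View pics/w5.png

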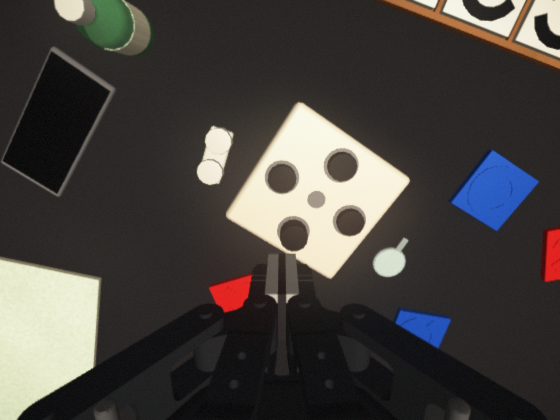

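View pics/s5c.png

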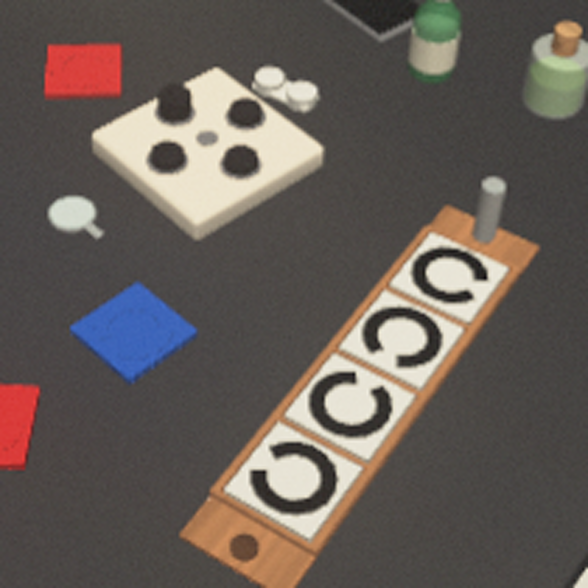

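The far, right and left keys are about 10–11 mm in and the near key is still fully out (top at z 0.052). The pad and cards haven't moved, and the arm is clear.

```bash
python3 -c "
from rig import ticket
print(ticket.finish_job())"
```

```text
the job is handed in; nothing more can be done
None
```

I pressed the far key, then the right, then the left, and handed the job in at about 12.4 s; no verdict is reported. Counted from the pin, the first three gaps point far, right and left. The fourth points near, so I left the near key out.

- **Keys:** The wrist camera's depth readings put the far, right and left key tops at z ≈ 41–42 mm, so each is about 10–11 mm in. The near key's top is at 52 mm, fully out.
- **Force:** The wrist force read about 3 N upward at the end of each press stage. It is only reported at the end of each move, so I have no reading of the peaks in between.
- **Surroundings:** In the last pictures the pad and cards look unmoved, and the arm is clear at z ≈ 0.22 m. I judged this by eye rather than measuring it.
- **Disagreement:** The three cameras differed by about 3–4 mm on where the keys were, so I aimed at an average. The fingertips met each key squarely enough.

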